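# Take the glued drawer out of the ratchet clamp

### The job

The glue on the little wooden drawer has set, so free it from the ratchet clamp on the plywood board: hold the clamp's release lever pressed down and push the sliding jaw back along its bar until it meets the end stop. Then let go of the lever and push the drawer straight out of the clamp, away from the bar, until it is completely past the tips of both jaws but still standing flat on the board. Only press and push with the fingertips: do not squeeze or lift the drawer, and do not disturb the bottle, the tape roll or the awl.

Things in the scene. Friction and masses are not known exactly. Their poses are not given: they have to be found in the camera images.
- glue_board: Plywood board, 260 x 300 x 15 mm (x, y, z), fixed on the worktop, origin at the centre of its underside, z up. A ratchet bar clamp is screwed to it: its steel bar, 8 mm wide, toothed on top, 54 mm high, runs along board y at board x = -104 mm, the side nearer the robot. Fixed jaw at the bar's -y end, end stop at +y, sliding jaw between. Both jaw arms reach from the bar towards board +x.
- end_stop (a point): Inner face of the end stop at the bar's +y end, 57 mm above the worktop. The sliding jaw is fully back when its rear end meets it.
- fixed_tip (a point): Top of the tip of the fixed jaw's arm (16 mm wide, 29 to 51 mm above the worktop; its pad reaches 58 mm), at board x = -12 mm. Its rubber pad is sprung: it holds the drawer with about 6 N and follows it by up to 4 mm towards board +y when the clamp opens.
- sliding_tip (a point): Top of the tip of the sliding jaw's arm (18 mm wide, 29 to 51 mm above the worktop; its pad reaches 58 mm), at board x = -12 mm. It travels with the jaw.
- bar_gap (a point): Point on the board's upper face (15 mm above the worktop), in the middle of the free space between the bar and the drawer's front: about 44 mm wide across (board x), 90 mm long between the jaw arms (board y). A closed pair of fingers fits in here from above, behind the drawer's front.
- sliding_jaw (a joint): Place of the sliding jaw along the bar in m: 0 at the start (drawer clamped), growing as it is pushed back along board +y, 0.063 at the end stop. A ratchet with 7 mm teeth blocks this direction unless the release lever is held down; the other way it clicks along. With the lever held down it slides with 2 to 3 N and stays where it is left.
- release_lever (a joint): Angle of the release lever in rad: 0 up (pawl in the teeth), 0.19 pressed down to its solid stop; the pawl is clear of the teeth from about 0.14. A spring lifts it again when it is let go. Pressing the middle of its plate takes 2 to 5 N.
- lever_plate (a point): Centre of the upper face of the lever's thumb plate: flat ribbed steel, 32 mm along the bar (board y) by 26 mm across, on top of the sliding jaw, 69 mm above the worktop when up. Pressed straight down, its centre goes down 5 mm to free the pawl and 6.5 mm to the solid stop. It travels with the jaw.
- jaw_tower (a point): Middle of the front faces of the two steel cheeks that rise behind the thumb plate, 18 mm from the plate's centre towards board +y, 76 mm above the worktop (the cheeks reach 82 mm and are 30 mm wide together). A fingertip that holds the plate down can push on these faces towards board +y. They travel with the jaw.
- drawer: Open wooden box, loose on the board, held between the jaw pads: 85 mm deep (its x) by 90 mm wide (its y), about 0.22 kg; sides 42 mm high, 8 mm thick; front 10 mm thick, 48 mm high, with a 38 mm wide notch in the middle down to 35 mm. Origin under its centre. Its front is its -x face, towards the bar; its +x points away from the bar, along board +x.
- drawer_front (a point): Middle of the outer face of the drawer's front, 24 mm above the drawer's underside.
- front_corner_l (a point): Left end (drawer +y) of the drawer's front face, 24 mm above its underside.
- front_corner_r (a point): Right end (drawer -y) of the drawer's front face, 24 mm above its underside.
- bottle: Small squeeze bottle with a pointed red nozzle, 45 mm across, 148 mm high, standing on the board's far left corner. Origin at the centre of its underside.
- tape_roll: Small black roll of tape, 53 mm across, 19 mm high, lying on the board to the left of the drawer's way out. Origin at the centre of its underside.
- awl: Awl with a turned wooden handle, 129 mm long, 25 mm thick, lying on the worktop left of the board. Origin under its middle, its length along its own y.

How it is judged:
By the outcome, as a careful person would: the job done as asked, in the order asked, and still so for the second after the job is handed in, with the robot touching nothing.
It also fails if it takes over 48 s, if anything falls off the work surface, if the arm or the gripper's body presses on something with over 40 N, if the wrist force passes 120 N, or if a joint passes its speed limit or range.

### The arm

A 6-joint arm with a two-finger parallel gripper is mounted at the origin on a cart in front of the work surface, level with it; the furniture and walls round the work are solid. World frame = base frame: x ahead of the robot, y to its left, z up, the work surface at z = 0. Lengths are in m, angles in rad, forces in N, time in s.
With the tool pointing down it reaches from about 0.25 to 0.725 m from the base axis. Payload 4 kg.
Tool frame: the origin (TCP) lies on the front face of the gripper's body, between the roots of the fingers; the fingertips stand 73 mm ahead of it and the grasp point (between the pads) lies bot.tcp_to_grasp ahead of it (bot.tcp_to_grasp is the distance from the TCP to the grasp point, in m); z points along the fingers, y is the line along which they close (so a half turn about z gives the same grasp; the last joint's range is limited). The gripper opens to 85 mm and grips with 20 to 120 N. Pads are 22 mm wide; open, the fingers measure 114 mm over their backs; the gripper's body (76 mm by 85 mm) begins 54 mm behind the grasp point. The pads swing forward as they close: fully open they stand 13 mm farther back than shut.
Start: joints at [-1.177, 0.241, 0.005, 1.335, 0, 1.571], TCP at [0.192, -0.462, 0.304] pointing down, gripper open.
Joint ranges: [-2.72, 2.72], [-1.05, 1.87], [-1.09, 1.28], [-1.99, 2.15], [-1.42, 1.44], [-3.14, 3.14]. Speed limits (rad/s): [2.79, 2.79, 3.14, 3.14, 3.14, 3.14].

### API

Orientations are given as a unit quaternion [x, y, z, w].
In Python, from workcell import bot gives the robot as it stands.
- The arm moves only by the shell command python3 -m jog 'ROWS' [OPENING]. ROWS is JSON, one flat list of numbers, 6 for each row, row after row: the shift along the world's x, y, z scaled (see below), then the turn, a rotation vector about the world's x, y, z scaled (see below). In form: [tx, ty, tz, wx, wy, wz, tx, ty, tz, wx, wy, wz, ...]. A call has 1 to 10 rows; each row is the pose to reach, as a shift and turn from the pose commanded when the call began; what a row does not reach only later rows make up. The controller multiplies each number of a shift by 800 mm and each number of a turn by 2 rad. A row lasts 1/12 s, in which the tool goes at most 41.7 mm and 7.16 degrees, less where a joint would pass 70% of its speed; a pose out of reach is approached as far as the arm can. A call with a number of a shift or a turn outside -1 to 1 is refused whole. A call with a gripper value outside its range is refused whole. OPENING is the opening, from -1 (shut) to 1 (fully open), set as the call begins (- or left out, the last holds). The fingers move at their own pace and stop on an object; the grip force is fixed at half the most. Time passes only in rows, so rows that repeat a pose let the fingers close. It gives the time, the measured TCP pose, the force, the opening and the grip force at its end, in the units of the state.
- bot.get_obs(): the state, without advancing time (a new reading comes with each control period).
- bot.camera(name): name is "side" or "top" or "wrist"; returns (picture, depth): 384x512x3 uint8, red, green, blue; 384x512 float32, m along the optical axis (not along the pixel's ray), 0 where there is no reading.
- bot.calibration(name): a dict with "intrinsics" (3x3 intrinsics, pixels), "pose" (4x4, takes a point from camera to world coordinates). Camera axes: x right, y up, looking along -z (the intrinsics and any distortion apply to the point x, -y, -z); pixel columns grow to the right and rows downward; lengths in m; the calibration is good to about 2 mm. The wrist camera is an equidistant fisheye: a pixel r from the principal point sees the ray r / f radians off the axis. A picture is of the moment at which its call begins: read the wrist's pose just before it. calibration takes no time and is no camera call; for the wrist camera it gives the pose at the moment of the call.
- bot.job_done(): hands the job in; it is judged then, once.
Trained networks look in the newest picture that a camera, given by its name, has taken for a name from the list of things; names that differ only in an ending like _2 or _b are one class to them, and where a whole thing is asked for, a point or a joint stands for the part that bears it (a point fixed in the world has none). Each returns a list of dicts, best first, with "confidence" (0 to 1); they miss things now and then, are a little off and sometimes report something else, mostly with a low value. They report only what shows in the picture. A call takes as long as a camera call.
- bot.find_in(label, camera): "at" ([x, y, z] in m, in the coordinates of the camera as it stood for that picture, good to about 4 mm: the middle of the surface that is visible of it).
- bot.tip_of(label, camera): "at" ([x, y, z] in m, in the coordinates of the camera as it stood for that picture, good to about 4 mm: a listed point, or the origin of a listed thing).
The state is a dict: "clock": time; "joint_pos": joint angles; "joint_vel": joint speeds; "tau": joint torques, N m; "eef_pos": TCP position; "tool_rot": TCP orientation; "ft_force": force on the tool from outside, world axes, zero at the start; "ft_torque": the same for the moment, N m; "grip_width": finger opening in m; "grasp_force": force on a finger pad.
Only numpy, scipy, OpenCV 4.12 (cv2) and the standard library are available. Lean on these libraries where they do the work, as an engineer would, in place of code of your own. Each camera call takes 0.05 s, during which the arm holds its last target. There are 200 camera calls.

## Working session

There is one attempt and no reset: what is moved stays moved. The work goes in short steps, Python scripts to look and compute and a shell command to move; the robot and the scene stay as the last step left them, time stands still between calls to the robot, and variables do not carry over. Pictures are saved under pics/ and viewed, at most 10 in all, crops included, and the job is handed in when it is done.

```bash
mkdir -p pics; ls
cat > h.py <<'E'
import numpy as np, cv2
from workcell import bot
def tow(p,T): return T[:3,:3]@np.array(p)+T[:3,3]
def tips(cam,names,fn='tip_of'):
    T=np.array(bot.calibration(cam)['pose'])
    for n in names:
        for d in getattr(bot,fn)(n,cam)[:2]:
            print(cam,n,round(d['confidence'],2),np.round(tow(d['at'],T),4))
def snap(cam,f):
    im,d=bot.camera(cam); cv2.imwrite('pics/'+f,im[:,:,::-1]); return im,d
E
python3 - <<'E'
from h import *
for c in ('top','side'):
    snap(c,c+'0.png')
    tips(c,['glue_board','end_stop','fixed_tip','sliding_tip','bar_gap','lever_plate','jaw_tower','drawer','drawer_front','front_corner_l','front_corner_r','bottle','tape_roll','awl'])
o=bot.get_obs();print(o['clock'],o['eef_pos'],o['tool_rot'],bot.tcp_to_grasp,o['grip_width'])
E
```

```text
pics
top glue_board 0.67 [ 5.851e-01  2.843e-01 -5.000e-04]
top end_stop 0.72 [0.4547 0.3899 0.0586]
top fixed_tip 0.92 [0.6069 0.152  0.0507]
top sliding_tip 0.86 [0.5763 0.2783 0.054 ]
top bar_gap 0.6 [0.5281 0.1972 0.0192]
top lever_plate 0.79 [0.4839 0.265  0.0757]
top jaw_tower 0.86 [0.482  0.2797 0.078 ]
top jaw_tower 0.55 [0.5753 0.2802 0.0503]
top drawer 0.62 [0.5877 0.2214 0.0161]
top drawer_front 0.65 [0.5431 0.2128 0.041 ]
top front_corner_l 0.89 [0.5358 0.2524 0.0371]
top front_corner_l 0.58 [0.555  0.1653 0.0438]
top front_corner_r 0.89 [0.5358 0.2524 0.0371]
top front_corner_r 0.58 [0.555  0.1653 0.0438]
top bottle 0.63 [0.6483 0.417  0.0148]
top tape_roll 0.71 [0.6677 0.3485 0.0164]
top awl 0.63 [0.5545 0.4693 0.0019]
side glue_board 0.81 [0.5894 0.2862 0.0011]
side glue_board 0.5 [0.5888 0.2148 0.0128]
side end_stop 0.57 [0.4569 0.3799 0.0595]
side fixed_tip 0.95 [0.6032 0.1516 0.0509]
side sliding_tip 0.78 [0.5735 0.2769 0.046 ]
side sliding_tip 0.18 [0.5475 0.2068 0.038 ]
side bar_gap 0.94 [0.5273 0.2052 0.0147]
side lever_plate 0.51 [0.4814 0.2614 0.0683]
side lever_plate 0.34 [0.5448 0.2084 0.0356]
side jaw_tower 0.79 [0.4789 0.2813 0.0726]
side jaw_tower 0.25 [0.6473 0.4152 0.0142]
side drawer 0.76 [0.5898 0.2163 0.0153]
side drawer_front 0.74 [0.5452 0.2071 0.0351]
side front_corner_l 0.81 [0.5354 0.2504 0.0354]
side front_corner_l 0.62 [0.5525 0.1626 0.038 ]
side front_corner_r 0.81 [0.5354 0.2504 0.0354]
side front_corner_r 0.62 [0.5525 0.1626 0.038 ]
side bottle 0.88 [0.6446 0.4154 0.0146]
side tape_roll 0.8 [0.67   0.3507 0.0136]
side tape_roll 0.68 [0.6061 0.1529 0.0529]
side awl 0.76 [ 0.554   0.4761 -0.0026]
side awl 0.25 [0.4824 0.2648 0.0693]
1.5 [ 0.19182759 -0.46174359  0.3038835 ] [ 9.80681348e-01  1.95612098e-01  2.64332883e-06 -2.62489969e-05] 0.0539 0.08554036920249358
```

View pictures.

Run:
```python
from h import *
a=cv2.imread('pics/top0.png');b=cv2.imread('pics/side0.png')
cv2.imwrite('pics/both0.png',cv2.resize(np.vstack([a,b]),(400,600)) if 0 else cv2.resize(np.hstack([a,b]),(800,300)))
```

```text
(no output)
```

View pics/top0.png

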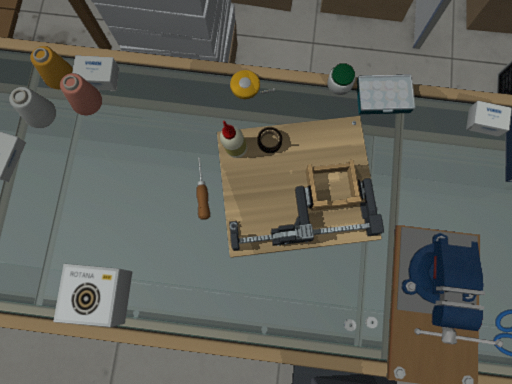

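View pics/side0.png

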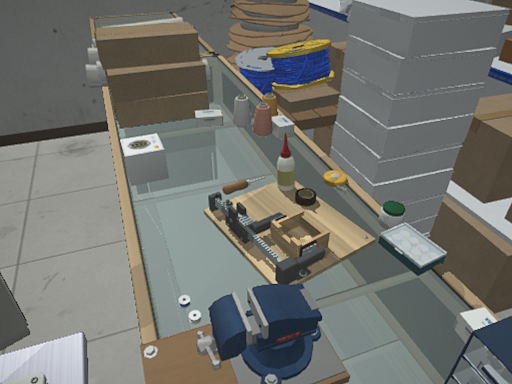

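Run:
```python
from h import *
from scipy.optimize import least_squares
# board xy (mm), None unknown ; unknown lever y yl, drawer yd, bar end ye
ob=[('lever',.4839,.2650),('lever',.4814,.2614),('tower',.482,.2797),('tower',.4789,.2813),
('fixed',.6069,.152),('fixed',.6032,.1516),('slid',.5763,.2783),('slid',.5735,.2769),('gap',.5281,.1972),('gap',.5273,.2052),
('front',.5431,.2128),('front',.5452,.2071),('cl',.5358,.2524),('cl',.5354,.2504),('cr',.555,.1653),('cr',.5525,.1626),('drawer',.5877,.2214),('drawer',.5898,.2163),
('board',.5851,.2843),('board',.5894,.2862),('end',.4547,.3899),('end',.4569,.3799)]
def model(p):
    x,y,a,yl,yd,ye,yf,ys=p
    b=dict(lever=(-.104,yl),tower=(-.104,yl+.018),fixed=(-.012,yf),slid=(-.012,ys),gap=(-.078,yd),front=(-.056,yd),cl=(-.056,yd+.045),cr=(-.056,yd-.045),drawer=(-.0135,yd),board=(0,0),end=(-.104,ye))
    R=np.array([[np.cos(a),-np.sin(a)],[np.sin(a),np.cos(a)]])
    return {k:R@v+[x,y] for k,v in b.items()}
f=lambda p:np.concatenate([model(p)[n]-[u,v] for n,u,v in ob])
s=least_squares(f,[.587,.285,.22,0,-.05,.13,-.1,0],loss='soft_l1',f_scale=.003)
print(np.round(s.x,4),'yaw deg',np.degrees(s.x[2]))
for k,v in model(s.x).items(): print(k,np.round(v,4))
print(np.round(f(s.x).reshape(-1,2)*1000,1).tolist())
x,y,a=s.x[:3]
for n,q in dict(bottle=(.6465,.416),tape=(.669,.3495),awl=(.554,.473)).items():
    d=np.array(q)-[x,y];print(n,np.round([d@[np.cos(a),np.sin(a)],d@[-np.sin(a),np.cos(a)]],3))
# top depth height map along path
im,d=bot.camera('top');c=bot.calibration('top');K=np.array(c['intrinsics']);T=np.array(c['pose'])
v,u=np.mgrid[:384,:512];P=np.stack([(u-K[0,2])/K[0,0]*d,-(v-K[1,2])/K[1,1]*d,-d],-1)@T[:3,:3].T+T[:3,3]
P[d==0]=np.nan
for X in np.arange(.15,.75,.1):
    print(round(X,2),[ (lambda m: round(float(np.nanmax(P[...,2][m])),2) if m.any() else None)((abs(P[...,0]-X)<.05)&(abs(P[...,1]-Y)<.05)) for Y in np.arange(-.5,.5,.1)])
```

```text
[ 0.5857  0.285   0.228   0.0017 -0.0659  0.1267 -0.1341 -0.0048] yaw deg 13.063290234965963
lever [0.484  0.2632]
tower [0.48   0.2807]
fixed [0.6044 0.1517]
slid [0.5751 0.2776]
gap [0.5246 0.2032]
front [0.5461 0.2082]
cl [0.5359 0.252 ]
cr [0.5563 0.1643]
drawer [0.5875 0.2178]
board [0.5857 0.285 ]
end [0.4558 0.3849]
[[0.1, -1.8], [2.6, 1.8], [-2.0, 1.0], [1.1, -0.6], [-2.5, -0.3], [1.2, 0.1], [-1.2, -0.7], [1.6, 0.7], [-3.5, 6.0], [-2.7, -2.0], [3.0, -4.6], [0.9, 1.1], [0.1, -0.4], [0.5, 1.6], [1.3, -1.0], [3.8, 1.7], [-0.2, -3.6], [-2.3, 1.5], [0.6, 0.7], [-3.7, -1.2], [1.1, -5.0], [-1.1, 5.0]]
bottle [0.089 0.114]
tape [0.096 0.044]
awl [0.012 0.19 ]
0.15 [None, None, -0.87, -0.77, -0.76, -0.69, -0.65, -0.77, -0.87, -0.86]
0.25 [None, None, None, 0.01, 0.03, 0.03, 0.04, 0.01, 0.01, 0.01]
0.35 [None, None, None, 0.01, 0.15, 0.15, 0.04, 0.02, 0.01, 0.01]
0.45 [None, None, None, 0.01, 0.05, 0.15, 0.06, 0.07, 0.09, 0.06]
0.55 [None, None, None, 0.0, 0.03, 0.04, 0.07, 0.07, 0.07, 0.02]
0.65 [None, None, None, 0.01, 0.03, 0.01, 0.05, 0.06, 0.06, 0.16]
```

```bash
python3 -m jog '[0.365,0.904,0,0,0,-0.083,0.365,0.904,0,0,0,-0.083,0.365,0.904,0,0,0,-0.083,0.365,0.904,0,0,0,-0.083,0.365,0.904,0,0,0,-0.083,0.365,0.904,0,0,0,-0.083,0.365,0.904,0,0,0,-0.083,0.365,0.904,0,0,0,-0.083,0.365,0.904,0,0,0,-0.083,0.365,0.904,0,0,0,-0.083]' -1
```

```text
clock: 2.38
eef_pos: [0.3478, -0.0742, 0.3043]
tool_rot: [0.994, 0.113, 0.001, 0.0]
ft_force: [1.6, 0.0, -0.0]
grip_width: 0.0001
grasp_force: 0.0
```

```bash
python3 -m jog '[0.171,0.419,0,0,0,0,0.171,0.419,0,0,0,0,0.171,0.419,0,0,0,0,0.171,0.419,0,0,0,0,0.171,0.419,0,0,0,0,0.171,0.419,0,0,0,0,0.171,0.419,0,0,0,0,0.171,0.419,0,0,0,0,0.171,0.419,0,0,0,0,0.171,0.419,0,0,0,0]' -1
python3 - <<'E'
from h import *
snap('wrist','w1.png')
tips('wrist',['lever_plate','jaw_tower','end_stop','bar_gap','front_corner_l','front_corner_r','fixed_tip','sliding_tip'])
print(bot.get_obs()['eef_pos'])
E
```

```text
clock: 3.22
eef_pos: [0.5018, 0.1524, 0.3035]
tool_rot: [0.99, 0.141, -0.003, -0.015]
ft_force: [0.0, 0.1, 0.2]
grip_width: 0.0002
grasp_force: 0.0
wrist lever_plate 0.64 [0.575  0.2815 0.0507]
wrist jaw_tower 0.98 [0.4795 0.2821 0.0803]
wrist end_stop 0.66 [0.4527 0.3844 0.0577]
wrist bar_gap 0.57 [0.5253 0.2006 0.0134]
wrist front_corner_l 0.63 [0.5358 0.2472 0.039 ]
wrist front_corner_l 0.57 [0.5597 0.1609 0.0431]
wrist front_corner_r 0.63 [0.5358 0.2472 0.039 ]
wrist front_corner_r 0.57 [0.5597 0.1609 0.0431]
wrist fixed_tip 0.62 [0.6062 0.1549 0.0529]
wrist fixed_tip 0.51 [0.5269 0.1998 0.0158]
wrist sliding_tip 0.72 [0.5589 0.162  0.0425]
wrist sliding_tip 0.59 [0.5739 0.2798 0.0532]
[0.50033973 0.15120529 0.30419126]
```

View pics/w1.png

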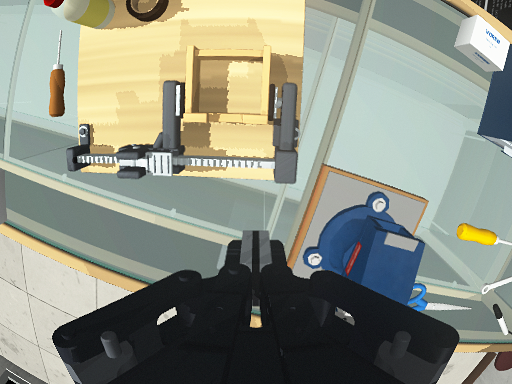

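Run:
```python
from h import *
o=bot.get_obs()
for k in ('clock','joint_pos','joint_vel','eef_pos','tool_rot'): print(k,np.round(o[k],4))
```

```text
clock 3.6667
joint_pos [0.2805 0.2859 0.0659 1.3514 0.0294 3.1406]
joint_vel [ 0.0018  0.0019  0.0041 -0.0015 -0.0019  0.0001]
eef_pos [0.5003 0.1512 0.3042]
tool_rot [ 0.99    0.1402 -0.0023 -0.0145]
```

```bash
python3 -m jog '[-0.02,0.137,0,0,0,0.6,-0.02,0.137,0,0,0,0.6,-0.02,0.137,0,0,0,0.6,-0.02,0.137,0,0,0,0.6,-0.02,0.137,0,0,0,0.6,-0.02,0.137,0,0,0,0.6,-0.02,0.137,0,0,0,0.6,-0.02,0.137,0,0,0,0.6,-0.02,0.137,0,0,0,0.6,-0.02,0.137,0,0,0,0.6]'
python3 -m jog '[0,0,0,0,0,0.6,0,0,0,0,0,0.6,0,0,0,0,0,0.6,0,0,0,0,0,0.6,0,0,0,0,0,0.6,0,0,0,0,0,0.6,0,0,0,0,0,0.6,0,0,0,0,0,0.6,0,0,0,0,0,0.6,0,0,0,0,0,0.6]'
cat >> h.py <<'E'
from scipy.spatial.transform import Rotation as Ro
def go(xyz,yaw=13.06+180):
    o=bot.get_obs(); t=Ro.from_euler('z',yaw,degrees=True)*Ro.from_quat([1,0,0,0])
    print('shift',np.round((np.array(xyz)-o['eef_pos'])/.8,4),'turn',np.round((t*Ro.from_quat(o['tool_rot']).inv()).as_rotvec()/2,4))
    print(o['clock'],np.round(o['joint_pos'],3),o['eef_pos'],'F',np.round(o['ft_force'],2))
E
python3 -c "
from h import *
go([.4845,.261,.165])"
```

```text
clock: 4.5
eef_pos: [0.4846, 0.261, 0.3041]
tool_rot: [0.736, 0.677, -0.01, -0.011]
ft_force: [0.3, 0.5, 0.3]
grip_width: -0.0003
grasp_force: 0.0
clock: 5.33
eef_pos: [0.4846, 0.2609, 0.3041]
tool_rot: [0.225, 0.974, -0.014, -0.003]
ft_force: [-0.1, -0.2, 0.6]
grip_width: 0.0004
grasp_force: 0.0
shift [-1.000e-04  1.000e-04 -1.739e-01] turn [ 0.0149 -0.0012  0.3412]
5.3333 [ 0.501  0.357  0.165  1.403 -0.018  0.956] [0.48455768 0.26091999 0.30414027] F [-0.11 -0.15  0.63]
```

```bash
python3 -m jog '[0,0,-0.174,0.015,-0.001,0.341,0,0,-0.174,0.015,-0.001,0.341,0,0,-0.174,0.015,-0.001,0.341,0,0,-0.174,0.015,-0.001,0.341,0,0,-0.174,0.015,-0.001,0.341,0,0,-0.174,0.015,-0.001,0.341,0,0,-0.174,0.015,-0.001,0.341]'
python3 - <<'E'
from h import *
a,_=snap('wrist','w2.png')
go([.4845,.261,.165])
tips('wrist',['lever_plate','jaw_tower','end_stop'])
b,_=bot.camera('side'); b=b[170:290,190:350]
a=cv2.resize(a,(480,360)); b=cv2.resize(b,(480,360),interpolation=cv2.INTER_CUBIC)
a=cv2.resize(a,(400,300));b=cv2.resize(b,(400,300))
cv2.imwrite('pics/c2.png',np.hstack([a,b])[:,:,::-1])
E
```

```text
clock: 5.92
eef_pos: [0.4844, 0.2607, 0.1643]
tool_rot: [-0.111, 0.994, -0.0, -0.001]
ft_force: [-0.1, -0.4, -1.0]
grip_width: -0.0001
grasp_force: 0.0
shift [-0.0002  0.0001  0.0003] turn [ 0.0001 -0.0004  0.0036]
5.9667 [ 0.494  0.437 -0.092  1.043  0.     0.273] [0.48467159 0.26093737 0.16473996] F [0.25 0.19 0.96]
wrist lever_plate 0.81 [0.4845 0.265  0.0708]
wrist jaw_tower 0.55 [0.4826 0.2814 0.0793]
wrist end_stop 0.84 [0.4516 0.3833 0.0578]
```

View pics/c2.png

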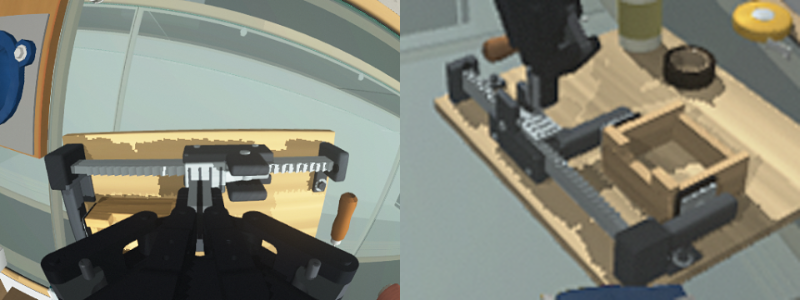

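```bash
python3 -m jog '[0,0,-0.015,0,0,0.003,0,0,-0.024,0,0,0.003,0,0,-0.029,0,0,0.003,0,0,-0.031,0,0,0.003,0,0,-0.031,0,0,0.003]'
python3 -c "
from h import *
go([.4845,.261,.136])"
```

```text
clock: 6.58
eef_pos: [0.4846, 0.2607, 0.1396]
tool_rot: [-0.114, 0.994, -0.001, -0.001]
ft_force: [-0.0, -1.4, 1.0]
grip_width: 0.0001
grasp_force: 0.4
shift [-0.0001  0.0004 -0.0046] turn [ 0.0006 -0.0007  0.0001]
6.5833 [ 0.494  0.463 -0.123  0.986 -0.     0.266] [0.48461731 0.26070998 0.1396429 ] F [-0.05 -1.35  1.03]
```

```bash
python3 -m jog '[0,0,-0.002,0,0,0,0,0,-0.004,0,0,0,0,0,-0.004,0,0,0]'; python3 -m jog '[0,0,-0.001,0,0,0,0,0,-0.002,0,0,0,0,0,-0.002,0,0,0]'
```

```text
clock: 6.83
eef_pos: [0.4848, 0.2614, 0.1367]
tool_rot: [-0.114, 0.993, 0.0, -0.0]
ft_force: [1.1, -0.9, 1.5]
grip_width: -0.0
grasp_force: 1.0
clock: 7.08
eef_pos: [0.4849, 0.2613, 0.1354]
tool_rot: [-0.114, 0.993, 0.0, -0.0]
ft_force: [-1.1, -1.3, 3.9]
grip_width: -0.0001
grasp_force: 2.0
```

```bash
python3 -m jog '[0,0,-0.001,0,0,0,0,0,-0.0015,0,0,0,0,0,-0.0015,0,0,0]'; python3 -m jog '[0,0,-0.001,0,0,0,0,0,-0.0015,0,0,0,0,0,-0.0015,0,0,0]'
```

```text
clock: 7.33
eef_pos: [0.4849, 0.2614, 0.135]
tool_rot: [-0.114, 0.993, 0.0, 0.0]
ft_force: [-2.5, -1.5, 8.3]
grip_width: 0.0001
grasp_force: 4.5
clock: 7.58
eef_pos: [0.4849, 0.2615, 0.1347]
tool_rot: [-0.114, 0.993, 0.001, 0.0]
ft_force: [-4.1, -3.3, 13.9]
grip_width: 0.0
grasp_force: 6.9
```

```bash
python3 -m jog '[-0.0006,0.0024,0,0,0,0,-0.0011,0.0049,0,0,0,0,-0.0017,0.0073,0,0,0,0,-0.0023,0.0097,0,0,0,0,-0.0028,0.0122,0,0,0,0,-0.0034,0.0146,0,0,0,0,-0.0034,0.0146,0,0,0,0]'
python3 - <<'E'
from h import *
snap('side','s3.png');snap('top','t3.png')
for c in('side','top'):tips(c,['lever_plate','jaw_tower','sliding_tip','drawer'])
go([.4845,.261,.136])
E
```

```text
clock: 8.17
eef_pos: [0.4821, 0.2735, 0.1347]
tool_rot: [-0.114, 0.993, 0.001, 0.0]
ft_force: [-3.4, -1.8, 13.5]
grip_width: 0.0002
grasp_force: 6.8
side lever_plate 0.54 [0.5865 0.2209 0.0136]
side lever_plate 0.49 [0.4774 0.2718 0.0609]
side jaw_tower 0.68 [0.4775 0.2953 0.0722]
side jaw_tower 0.35 [0.552  0.1629 0.0403]
side sliding_tip 0.72 [0.5733 0.2918 0.0479]
side drawer 0.74 [0.4742 0.2955 0.0726]
side drawer 0.72 [0.5861 0.2191 0.0102]
top jaw_tower 0.83 [0.4786 0.2957 0.0803]
shift [ 0.003  -0.0155  0.0016] turn [-0.0009  0.0002 -0.0004]
8.6667 [ 0.515  0.474 -0.121  0.975  0.001  0.287] [0.4820731  0.27343732 0.13470875] F [-5.48 -2.56 13.86]
```

```bash
python3 -m jog '[-0.0014,0.0061,0,0,0,0,-0.0028,0.0122,0,0,0,0,-0.0042,0.0183,0,0,0,0,-0.0057,0.0244,0,0,0,0,-0.0071,0.0305,0,0,0,0,-0.0085,0.0366,0,0,0,0,-0.0099,0.0426,0,0,0,0,-0.0113,0.0487,0,0,0,0,-0.0113,0.0487,0,0,0,0]'
python3 -c "
from h import *
for c in('side','top'):
    snap(c,c+'4.png');tips(c,['jaw_tower','sliding_tip'])
go([.4845,.261,.136])"
```

```text
clock: 9.42
eef_pos: [0.4725, 0.313, 0.1347]
tool_rot: [-0.115, 0.993, 0.001, -0.0]
ft_force: [-4.6, -1.8, 13.9]
grip_width: 0.0001
grasp_force: 6.7
side jaw_tower 0.95 [0.4653 0.3358 0.0725]
side jaw_tower 0.73 [0.6688 0.3515 0.0158]
side sliding_tip 0.58 [0.5614 0.334  0.0461]
top jaw_tower 0.71 [0.4719 0.3333 0.0797]
shift [ 0.015  -0.0649  0.0016] turn [-0.0015 -0.0004 -0.0007]
9.7167 [ 0.584  0.496 -0.084  0.99   0.003  0.354] [0.47252696 0.31293695 0.13471636] F [-5.5  -1.76 12.85]
```

```bash
python3 -m jog '[-0.0006,0.0024,0,0,0,0,-0.0011,0.0049,0,0,0,0,-0.0017,0.0073,0,0,0,0,-0.0023,0.0097,0,0,0,0,-0.0023,0.0097,0,0,0,0]'
python3 -m jog '[-0.0003,0.0012,0,0,0,0,-0.0006,0.0024,0,0,0,0,-0.0008,0.0036,0,0,0,0,-0.0008,0.0036,0,0,0,0]'
```

```text
clock: 10.13
eef_pos: [0.4708, 0.3202, 0.1347]
tool_rot: [-0.114, 0.993, 0.001, -0.0]
ft_force: [-4.8, -2.6, 13.8]
grip_width: -0.0001
grasp_force: 6.9
clock: 10.47
eef_pos: [0.4706, 0.3209, 0.1346]
tool_rot: [-0.113, 0.994, -0.002, 0.0]
ft_force: [-3.3, -8.6, 16.0]
grip_width: 0.0002
grasp_force: 8.5
```

```bash
python3 -m jog '[-0.0003,0.0012,0,0,0,0,-0.0006,0.0024,0,0,0,0,-0.0008,0.0036,0,0,0,0,-0.0008,0.0036,0,0,0,0]'
python3 - <<'E'
from h import *
a,_=snap('wrist','w5.png');tips('wrist',['jaw_tower','end_stop','sliding_tip'])
b,_=snap('side','s5.png');tips('side',['jaw_tower','sliding_tip','end_stop'])
go([.4845,.261,.136])
b=cv2.resize(b[170:290,190:350],(400,300),interpolation=cv2.INTER_CUBIC);a=cv2.resize(a[120:324,130:402],(400,300))
cv2.imwrite('pics/c5.png',np.hstack([a,b])[:,:,::-1])
E
```

```text
clock: 10.8
eef_pos: [0.4704, 0.3216, 0.1346]
tool_rot: [-0.113, 0.994, -0.004, 0.0]
ft_force: [-2.6, -14.4, 18.2]
grip_width: 0.0002
grasp_force: 10.0
wrist jaw_tower 0.9 [0.4662 0.3387 0.0803]
wrist jaw_tower 0.33 [0.6065 0.1512 0.0525]
wrist end_stop 0.77 [0.451  0.3868 0.0581]
wrist end_stop 0.42 [0.5406 0.2105 0.0385]
side jaw_tower 0.86 [0.4635 0.3438 0.0744]
side jaw_tower 0.67 [0.5449 0.207  0.0388]
side sliding_tip 0.9 [0.5606 0.3342 0.0483]
side sliding_tip 0.59 [0.4593 0.3813 0.0585]
side end_stop 0.74 [ 0.5899  0.2872 -0.0018]
side end_stop 0.56 [0.4596 0.3808 0.0574]
shift [ 0.0176 -0.0757  0.0018] turn [0.004  0.0008 0.0012]
11.2 [ 0.603  0.503 -0.071  1.    -0.008  0.377] [0.47039443 0.32154168 0.13458995] F [ -2.98 -13.69  18.01]
```

View pics/c5.png

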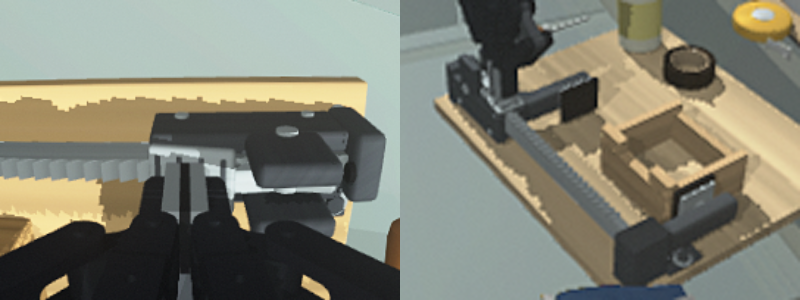

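```bash
python3 -m jog '[0,0,0.008,0,0,0,0,0,0.018,0,0,0,0.0017,-0.0073,0.018,0,0,0,0.0017,-0.0073,0.03,0,0,0,0.0017,-0.0073,0.06,0,0,0,0.0017,-0.0073,0.08,0,0,0,0.0017,-0.0073,0.08,0,0,0]'
python3 - <<'E'
from h import *
a,_=snap('wrist','w6.png');tips('wrist',['lever_plate','jaw_tower','end_stop','bar_gap','front_corner_l','front_corner_r','drawer_front','fixed_tip'])
b,_=snap('side','s6.png');tips('side',['jaw_tower','sliding_tip','bar_gap','front_corner_l','front_corner_r','drawer_front','fixed_tip','drawer','bottle','tape_roll'])
go([.525,.204,.21])
b=cv2.resize(b[170:290,190:350],(400,300),interpolation=cv2.INTER_CUBIC);a=cv2.resize(a,(400,300))
cv2.imwrite('pics/c6.png',np.hstack([a,b])[:,:,::-1])
E
```

```text
clock: 11.78
eef_pos: [0.4729, 0.3209, 0.2004]
tool_rot: [-0.114, 0.993, 0.002, 0.003]
ft_force: [1.5, 0.4, 0.5]
grip_width: -0.0005
grasp_force: 0.0
wrist lever_plate 0.82 [0.4632 0.3267 0.0703]
wrist jaw_tower 0.66 [0.4657 0.3418 0.078 ]
wrist end_stop 0.81 [0.4475 0.3862 0.0566]
wrist bar_gap 0.8 [0.5249 0.198  0.0123]
wrist front_corner_l 0.97 [0.5334 0.248  0.0348]
wrist front_corner_l 0.66 [0.5575 0.166  0.0384]
wrist front_corner_r 0.97 [0.5334 0.248  0.0348]
wrist front_corner_r 0.66 [0.5575 0.166  0.0384]
wrist drawer_front 0.87 [0.5427 0.2121 0.0401]
wrist drawer_front 0.67 [0.6067 0.154  0.0511]
wrist fixed_tip 0.8 [0.6042 0.1532 0.053 ]
side jaw_tower 0.89 [0.464  0.3432 0.0721]
side sliding_tip 0.85 [0.5599 0.3416 0.0478]
side sliding_tip 0.19 [0.5471 0.2096 0.0352]
side bar_gap 0.6 [0.5302 0.2019 0.0128]
side front_corner_l 0.87 [0.5326 0.2498 0.0363]
side front_corner_l 0.78 [0.553  0.1621 0.0393]
side front_corner_r 0.87 [0.5326 0.2498 0.0363]
side front_corner_r 0.78 [0.553  0.1621 0.0393]
side drawer_front 0.95 [0.5448 0.2108 0.0372]
side drawer_front 0.26 [0.6449 0.4148 0.0127]
side fixed_tip 0.64 [0.6095 0.151  0.0512]
side drawer 0.22 [0.5334 0.2527 0.0369]
side bottle 0.87 [0.6461 0.419  0.0103]
side tape_roll 0.63 [0.6699 0.3479 0.0128]
shift [ 0.0671 -0.1444  0.0166] turn [ 0.0001 -0.0003 -0.0002]
12.7833 [0.596 0.442 0.008 1.137 0.    0.367] [0.4712832  0.31950245 0.19671436] F [-0.46  0.59 -0.03]
```

View pics/c6.png

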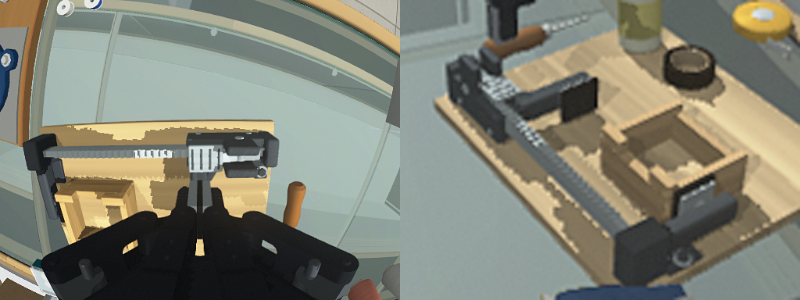

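```bash
python3 -m jog '[0.0655,-0.1406,0,0,0,0,0.0655,-0.1406,0,0,0,0,0.0655,-0.1406,0,0,0,0,0.0655,-0.1406,0,0,0,0,0.0655,-0.1406,0,0,0,0,0.0655,-0.1406,0,0,0,0]' 0.06
python3 - <<'E'
from h import *
a,_=snap('wrist','w7.png');tips('wrist',['bar_gap','front_corner_l','front_corner_r','drawer_front','fixed_tip'])
go([.5237,.207,.099]);print(bot.get_obs()['grip_width'])
E
```

```text
clock: 13.28
eef_pos: [0.5237, 0.2069, 0.1967]
tool_rot: [-0.113, 0.994, 0.0, -0.0]
ft_force: [-0.3, -0.5, 0.2]
grip_width: 0.0451
grasp_force: 0.0
wrist bar_gap 0.9 [0.5255 0.2021 0.0139]
wrist front_corner_l 0.9 [0.5379 0.2524 0.0391]
wrist front_corner_l 0.78 [0.5558 0.1663 0.0437]
wrist front_corner_r 0.9 [0.5379 0.2524 0.0391]
wrist front_corner_r 0.78 [0.5558 0.1663 0.0437]
wrist drawer_front 0.62 [0.5427 0.2121 0.0429]
wrist drawer_front 0.57 [0.5815 0.2189 0.0215]
wrist fixed_tip 0.77 [0.6058 0.153  0.0555]
shift [ 0.0006 -0.0014 -0.1221] turn [ 0.0001 -0.0004 -0.0012]
13.5833 [ 0.379  0.431 -0.01   1.13   0.     0.148] [0.52319773 0.20814232 0.19667462] F [ 0.18  0.9  -0.18]
0.04547008295788409
```

View pics/w7.png

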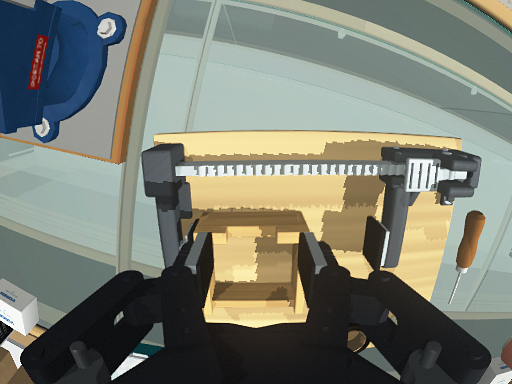

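```bash
python3 -m jog '[0,0,-0.05,0,0,0,0,0,-0.08,0,0,0,0,0,-0.1,0,0,0,0,0,-0.112,0,0,0,0,0,-0.12,0,0,0,0,0,-0.122,0,0,0,0,0,-0.122,0,0,0]'
python3 - <<'E'
from h import *
a,_=snap('wrist','w8.png');tips('wrist',['front_corner_l','front_corner_r'])
b,_=snap('side','s8.png');tips('side',['front_corner_l','front_corner_r','drawer','jaw_tower'])
go([.5237,.207,.099])
b=cv2.resize(b[170:290,190:350],(400,300),interpolation=cv2.INTER_CUBIC);a=cv2.resize(a,(400,300))
cv2.imwrite('pics/c8.png',np.hstack([a,b])[:,:,::-1])
E
```

```text
clock: 14.17
eef_pos: [0.5239, 0.2074, 0.0994]
tool_rot: [-0.114, 0.993, 0.0, -0.0]
ft_force: [0.1, 0.0, -0.1]
grip_width: 0.0453
grasp_force: 0.0
side front_corner_l 0.92 [0.535  0.2539 0.0367]
side front_corner_l 0.66 [0.5524 0.1631 0.0392]
side front_corner_r 0.92 [0.535  0.2539 0.0367]
side front_corner_r 0.66 [0.5524 0.1631 0.0392]
side drawer 0.85 [0.5856 0.2158 0.0114]
side jaw_tower 0.84 [0.4602 0.3422 0.0732]
shift [-0.0003 -0.0001 -0.0008] turn [-0.0001  0.0001 -0.0002]
14.5667 [ 0.376  0.531 -0.131  0.909  0.     0.148] [0.52395356 0.20709303 0.09961873] F [ 0.42 -0.03  0.41]
```

View pics/c8.png

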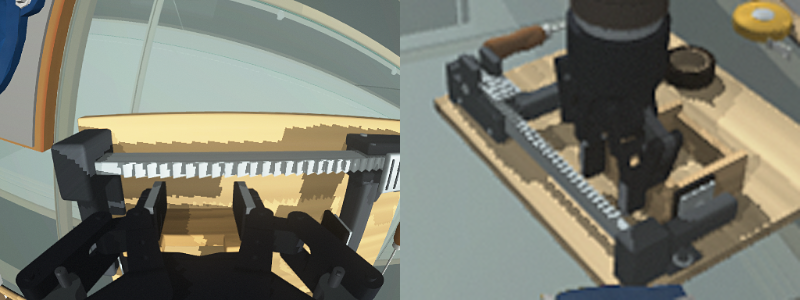

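```bash
python3 -m jog '[0.0073,0.0017,0,0,0,0,0.0122,0.0028,0,0,0,0,0.0171,0.004,0,0,0,0,0.0219,0.0051,0,0,0,0,0.0268,0.0062,0,0,0,0,0.0316,0.0073,0,0,0,0,0.0365,0.0085,0,0,0,0,0.0438,0.0102,0,0,0,0,0.0511,0.0119,0,0,0,0,0.0511,0.0119,0,0,0,0]'
python3 - <<'E'
from h import *
for c in ('top','side'):
    snap(c,c+'9.png');tips(c,['front_corner_l','drawer','tape_roll'])
go([.5237,.207,.099])
E
```

```text
clock: 15.4
eef_pos: [0.5651, 0.2169, 0.0988]
tool_rot: [-0.114, 0.993, 0.0, -0.0]
ft_force: [-0.3, 0.6, -0.3]
grip_width: 0.0454
grasp_force: 0.2
top front_corner_l 0.72 [0.5715 0.2625 0.0403]
top front_corner_l 0.58 [0.5556 0.4693 0.0019]
top drawer 0.79 [0.6153 0.2274 0.0151]
top tape_roll 0.72 [0.669  0.3502 0.0142]
top tape_roll 0.54 [0.5606 0.3407 0.0511]
side front_corner_l 0.7 [0.5687 0.2637 0.0349]
side front_corner_l 0.58 [0.5849 0.1751 0.0403]
side drawer 0.71 [0.6217 0.2253 0.0113]
side tape_roll 0.36 [0.6692 0.3473 0.0157]
shift [-0.0512 -0.0118 -0.0002] turn [ 0.0001 -0.0002 -0.0002]
15.8 [ 0.366  0.6   -0.006  0.965 -0.     0.138] [0.56463302 0.2164616  0.09912079] F [-0.22 -0.06  0.24]
```

```bash
python3 -m jog '[0.0049,0.0011,0,0,0,0,0.0097,0.0023,0,0,0,0,0.0146,0.0034,0,0,0,0,0.0195,0.0045,0,0,0,0,0.0244,0.0057,0,0,0,0,0.0292,0.0068,0,0,0,0,0.0341,0.0079,0,0,0,0,0.0378,0.0088,0,0,0,0,0.0378,0.0088,0,0,0,0]'
python3 - <<'E'
from h import *
for c in ('top','side'):
    snap(c,c+'10.png');tips(c,['front_corner_l','front_corner_r','drawer_front','drawer','fixed_tip'])
go([.5237,.207,.099])
a=cv2.imread('pics/top10.png')[100:265,190:410];b=cv2.imread('pics/side10.png')[170:290,190:350]
cv2.imwrite('pics/c10.png',np.hstack([cv2.resize(x,(400,300),interpolation=cv2.INTER_CUBIC) for x in (a,b)]))
E
```

```text
clock: 16.55
eef_pos: [0.596, 0.2238, 0.099]
tool_rot: [-0.114, 0.993, 0.0, 0.0]
ft_force: [-0.5, -0.5, -0.1]
grip_width: 0.0455
grasp_force: 0.0
top front_corner_l 0.76 [0.5984 0.2699 0.0435]
top front_corner_r 0.76 [0.5984 0.2699 0.0435]
top drawer_front 0.32 [0.5963 0.2701 0.0393]
top drawer 0.65 [0.6499 0.2365 0.0165]
top fixed_tip 0.62 [0.6095 0.1516 0.0508]
side front_corner_l 0.64 [0.6173 0.1774 0.0386]
side front_corner_l 0.55 [0.5978 0.2678 0.0386]
side front_corner_r 0.64 [0.6173 0.1774 0.0386]
side front_corner_r 0.55 [0.5978 0.2678 0.0386]
side drawer_front 0.87 [0.6081 0.2256 0.0369]
side drawer 0.92 [0.6517 0.2324 0.015 ]
side fixed_tip 0.69 [0.6051 0.1509 0.0505]
side fixed_tip 0.69 [0.6116 0.2286 0.0377]
shift [-0.0889 -0.0208 -0.0002] turn [ 0.0001 -0.0003 -0.0002]
17.15 [0.36  0.653 0.093 1.012 0.    0.131] [0.59480258 0.2236053  0.09913782] F [1.25 0.07 0.94]
```

View pics/c10.png

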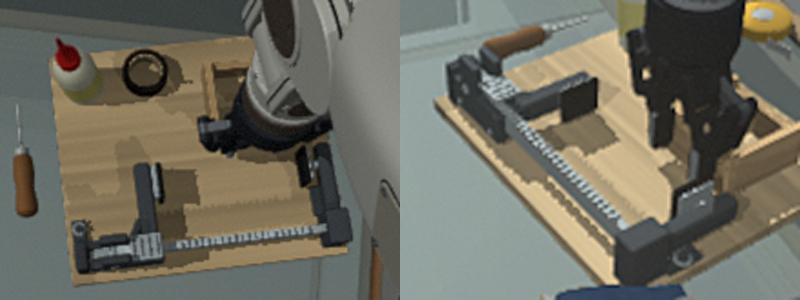

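```bash
python3 -m jog '[-0.0122,-0.0028,0,0,0,0,-0.0244,-0.0057,0,0,0,0,-0.0244,-0.0057,0.02,0,0,0,-0.0244,-0.0057,0.07,0,0,0,-0.0244,-0.0057,0.12,0,0,0,-0.0244,-0.0057,0.17,0,0,0,-0.1,-0.1,0.2,0,0,0,-0.17,-0.2,0.2,0,0,0,-0.2,-0.25,0.2,0,0,0,-0.2,-0.25,0.2,0,0,0]'
python3 -m jog '[-0.02,-0.05,0,0,0,0,-0.03,-0.1,0,0,0,0,-0.03,-0.15,0,0,0,0,-0.03,-0.2,0,0,0,0,-0.03,-0.2,0,0,0,0,-0.03,-0.2,0,0,0,0]'
python3 - <<'E'
from h import *
for c in ('top','side'):
    snap(c,c+'11.png');tips(c,['front_corner_l','front_corner_r','drawer','fixed_tip','sliding_tip','jaw_tower','bottle','tape_roll','awl'])
go([.5237,.207,.099])
a=cv2.imread('pics/top11.png')[100:265,190:410];b=cv2.imread('pics/side11.png')[170:290,190:350]
cv2.imwrite('pics/c11.png',np.hstack([cv2.resize(x,(400,300),interpolation=cv2.INTER_CUBIC) for x in (a,b)]))
E
```

```text
clock: 17.98
eef_pos: [0.4769, 0.0848, 0.2548]
tool_rot: [-0.115, 0.993, -0.0, 0.0]
ft_force: [-0.2, -0.9, -0.2]
grip_width: 0.0453
grasp_force: 0.0
clock: 18.48
eef_pos: [0.4537, -0.0763, 0.2545]
tool_rot: [-0.111, 0.994, -0.0, -0.0]
ft_force: [-0.4, 1.0, 0.9]
grip_width: 0.0451
grasp_force: 0.0
top front_corner_l 0.94 [0.5995 0.2692 0.0384]
top front_corner_l 0.71 [0.6188 0.1853 0.0404]
top front_corner_r 0.94 [0.5995 0.2692 0.0384]
top front_corner_r 0.71 [0.6188 0.1853 0.0404]
top drawer 0.95 [0.6498 0.2364 0.0171]
top drawer 0.38 [0.6187 0.1835 0.0432]
top fixed_tip 0.83 [0.6061 0.1483 0.0544]
top fixed_tip 0.34 [0.5291 0.2012 0.0196]
top sliding_tip 0.96 [0.557  0.34   0.0501]
top jaw_tower 0.86 [0.4699 0.3423 0.0804]
top bottle 0.66 [0.6487 0.416  0.014 ]
top tape_roll 0.93 [0.668  0.3495 0.0175]
top awl 0.59 [ 0.5554  0.4678 -0.0008]
side sliding_tip 0.93 [0.5586 0.3402 0.0464]
side sliding_tip 0.61 [0.4601 0.3825 0.056 ]
side jaw_tower 0.68 [0.46   0.3408 0.0714]
side bottle 0.61 [0.6456 0.4157 0.0155]
side awl 0.53 [ 0.5534  0.4718 -0.0022]
shift [ 0.0872  0.3517 -0.194 ] turn [ 0.0001 -0.0003 -0.0001]
19.4833 [-0.162  0.192 -0.19   1.19  -0.    -0.39 ] [ 0.45394492 -0.07433187  0.25423174] F [-0.31 -0.57  0.04]
```

View pics/c11.png

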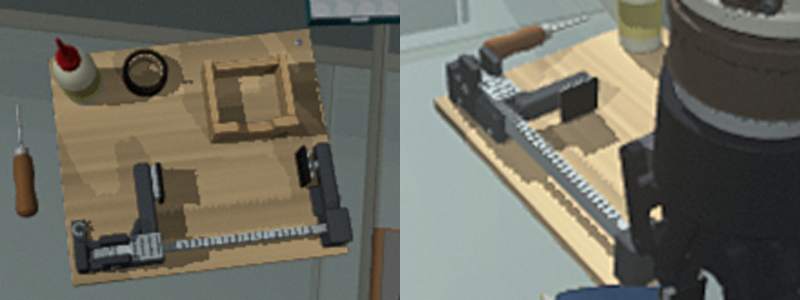

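The top view shows the drawer at (250,97), flat on the board and past both jaw tips. The sliding jaw is still against its stop at (90,250), and the bottle, tape and awl are where they were.

```bash
python3 -c "
from workcell import bot
print(bot.job_done())"
```

```text
the job is handed in; nothing more can be done
None
```

The job is handed in: the sliding jaw is back against the end stop, the lever is released, and the drawer stands flat on the board about 19 mm past both jaw tips, with the bottle, tape roll and awl where they were (about 19.5 s used).

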